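Set the laminator's side guide with the rim-pointer handwheel

TASK

Turn the laminator's handwheel clockwise so that the side guide slides the orange carrier square against the fixed fence and nips it there, firmly but gently, for a moment. Then turn the wheel back by one division of its rim scale, so that the carrier lies home against the fence with that running clearance, and let go. Move the guide and the carrier by the wheel only, and leave the bottle, the swab box and the pot alone.

Things in the scene. Friction and masses are not known exactly. Their poses are not given: they have to be found in the camera images.
- laminator: The white bench machine, 280 mm deep (its x), 560 mm long (its y), fixed to the bench. Origin at the centre of its underside; z up; its -x side (two green buttons) faces the robot. Its aluminium bed is at height 90 mm. The handwheel stands near its -y end (axis at y = -170 mm, x = 0), the blue roller bridge near its +y end (up to 170 mm high).
- wheel (a joint): Turn of the handwheel in rad, 0 to 2.4, growing clockwise seen from above. Clockwise closes the side guide. The black wheel (110 mm across, 14 mm thick, underside 107 mm above the bench) has an upright vertical axis; it stays where it is left (friction torque about 0.06 N m). One division of the scale is 30 degrees (0.524 rad).
- wheel_grip (a point): Centre of the grey grip bar on top of the wheel, on the wheel's axis, at 145 mm above the bench. The bar is 60 mm long along this point's x, 16 mm wide along its y, its top is 16 mm above this point and the wheel's disc 24 mm below it. z up. Turns with the wheel.
- pointer (a point): Tip of the red pointer on the wheel's rim, 62 mm from the axis, in line with the grip bar on the side away from the robot. It runs over a fixed white collar (160 mm across) with seven black tick marks 30 degrees apart on its top and its side, on the half away from the robot.
- guide_face (a point): Middle of the black rubber face of the side guide, a dark steel bar with a yellow line, 180 mm long (laminator's x), 24 mm thick, 20 mm high. It slides to the laminator's +y, 15 mm per rad of clockwise turn. The face is stiffly sprung, 10 N per mm: past first nip the squeeze grows 150 N per rad of turn, so go slowly; each 1 N of squeeze adds 0.015 N m to the wheel's turning moment.
- carrier_mid (a point): Centre of the loose orange carrier plate holding a glass screen: 150 mm (x) by roughly 100 mm (y; hand-trimmed, up to 3 mm off, so the nip must be felt) by 12 mm, some 0.25 to 0.5 kg, lying on the bed a few mm from guide and fence, a little askew. It slides at 1 to 4 N and stays where it is left. Nip it with 5 to 18 N; above 24 N the glass cracks.
- fence_face (a point): Middle of the face of the fixed fence, a dark steel bar 180 mm long and 20 mm high on the bed, facing the laminator's -y; its axes are parallel to the laminator's. It was clamped by hand: its place on the bed varies by some 7 mm. The carrier's +y edge is home when it lies flat on this face.
- bottle_mid (a point): Centre of a grey pump bottle, 52 mm across, 130 mm high, standing on the bench beyond the wheel's end of the machine. Leave alone.
- swab_box_mid (a point): Centre of a white swab box, 75 x 50 x 35 mm, on the bench beyond the wheel's end of the machine. Leave alone.
- pot_mid (a point): Centre of a white ceramic pot, 64 mm across, 45 mm high, on the bench beyond the wheel's end of the machine. Leave alone.
There are look-alikes about, which are no part of the job. There is more than one size of the part that bears carrier_mid; the job needs the smallest.

How it is judged:
On the way:
1. the carrier is nipped between side guide and fence with more than 4 N on both (contact force between each of side_guide, fence and carrier above 4 N), for 0.3 s.
At the end, for the whole second after the job is handed in: The carrier lies flat against the fence (within 2.5 mm and 0.03 rad), the side guide stands back from the carrier by one scale division of the wheel (7.9 mm less the pad's give; 4.2 to 9.2 mm accepted), the wheel and the carrier are at rest and the robot has let go (y of guide_face in the frame of carrier_mid between -0.058 and -0.053 m and y of carrier_mid in the frame of fence_face above -0.0513 m and angle between the y axis of carrier_mid and the y axis of fence_face, either way round below 0.03 rad and velocity of joint wheel between -0.05 and 0.05 rad/s and linear speed of carrier below 0.01 m/s); the robot touches nothing.
It fails at once if the carrier squeezed with more than 24 N (contact force between side_guide and carrier above 24 N).
It fails at once if the robot touches the side guide or the carrier (contact force between any of the fingers, the arm and side_guide above 0.5 N or contact force between any of the fingers, the arm and carrier above 0.5 N).
It fails at once if bottle, swab box or pot moved by more than 15 mm (distance of any of bottle_mid, swab_box_mid, pot_mid from where it was at the start of the episode above 0.015 m).
It also fails if it takes over 58 s, if anything falls off the work surface, if the arm or the gripper's body presses on something with over 40 N, if the wrist force passes 120 N, or if a joint passes its speed limit or range.

ROBOT

A 6-joint arm with a two-finger parallel gripper is mounted at the origin on the work surface. World frame = base frame: x ahead of the robot, y to its left, z up, the work surface at z = 0. Lengths are in m, angles in rad, forces in N, time in s.
With the tool pointing down it reaches from about 0.35 to 0.975 m from the base axis. Payload 4.9 kg.
Tool frame: the origin (TCP) lies at the very end of the fingers, on their centre line; the grasp point (between the pads) lies 19 mm behind it; x points along the fingers, z is the direction in which the jaws open and shut, and the axes are right-handed (so a half turn about x gives the same grasp; the last joint's range is limited). The gripper opens to 85 mm and grips with 20 to 120 N. Pads are 22 mm wide; open, the fingers measure 114 mm over their backs; the gripper's body (76 mm by 85 mm) begins 54 mm behind the grasp point. The pads swing forward as they close: fully open they stand 13 mm farther back than shut.
Start: joints at [-1.257, 0.053, 1.613, -0, 1.476, -0.119], TCP at [0.262, -0.567, 0.231] pointing down, gripper open.
Joint ranges: [-3.01, 3.01], [-1.01, 2.22], [0.06, 2.58], [-1.02, 4.17], [0.09, 2.62], [-3.14, 3.14]. Speed limits (rad/s): [2.57, 2.57, 3.14, 3.14, 3.14, 3.14].

INTERFACE

Orientations are given as a unit quaternion [w, x, y, z].
In Python, from plant import manip, viewer gives the robot as it stands.
- The arm moves only by the shell command python3 -m inch 'ROWS'. ROWS is JSON, a list of rows, each an object with "fingers": the opening, from -1 (shut) to 1 (fully open), so that 0 is half open; "delta_pos": the shift along the tool's x, y, z in cm, a list of three; "twist": the turn, a rotation vector about the tool's x, y, z in degrees, a list of three. A call has 1 to 5 rows; each row shifts and turns the commanded pose from where the row before left it, along the tool's axes as they then stand; what a row does not reach is not made up. A row lasts 1/8 s, in which the tool goes at most 62.5 mm and 10.7 degrees, less where a joint would pass 70% of its speed; a pose out of reach is approached as far as the arm can. A call is refused whole if a number of a shift passes 6.25 or a number of a turn 10.7, either way. A call with a gripper value outside its range is refused whole. The fingers move at their own pace and stop on an object; the grip force is fixed at half the most. Time passes only in rows, so rows that do not move let the fingers close. It gives the time, the measured TCP pose, the force and the opening at its end, in the units of the state.
- manip.state(): the state, without advancing time (a new reading comes with each control period).
- viewer.grab_frame(name): name is "scene" or "side" or "wrist"; returns a dict with "pixels" (384x512x3 uint8, blue, green, red), "range_z" (384x512 float32, m along the optical axis (not along the pixel's ray), 0 where there is no reading), "K" (3x3 intrinsics, pixels), "k1" (the pictures are not rectified: a ray, as slopes to the right and down, at radius r is drawn at 1 + k1 r^2 times it, then the intrinsics apply), "pose" (4x4, takes a point from camera to world coordinates). Camera axes: x right, y down, z forward; pixel columns grow to the right and rows downward; lengths in m; the calibration is good to about 2 mm. A picture is of the moment at which its call begins.
- manip.job_done(): hands the job in, once; it reports no verdict.
The state is a dict: "time": time; "joint_pos": joint angles; "joint_vel": joint speeds; "joint_efforts": joint torques, N m; "tool_pos": TCP position; "tool_rot": TCP orientation; "contact_force": force on the tool from outside, world axes, zero at the start; "ft_torque": the same for the moment, N m; "gripper_width": opening from 0.0 (shut) to 1.0 (fully open).
Only numpy, scipy, OpenCV 4.12 (cv2) and the standard library are available. Lean on these libraries where they do the work, as an engineer would, in place of code of your own. Each camera call takes 0.05 s, during which the arm holds its last target.

## Working session

There is one attempt and no reset: what is moved stays moved. The work goes in short steps, Python scripts to look and compute and a shell command to move; the robot and the scene stay as the last step left them, time stands still between calls to the robot, and variables do not carry over. Pictures are saved under pics/ and viewed, and the job is handed in when it is done.

```bash
ls; mkdir -p pics
python3 - <<'E'
from plant import manip, viewer
import cv2,numpy as np
print(manip.state())
for n in ("scene","side","wrist"):
    f=viewer.grab_frame(n); cv2.imwrite(f"pics/{n}0.png",f["pixels"]); np.savez(f"{n}0.npz",**f); print(n,f["K"].tolist(),f["k1"],np.round(f["pose"],3).tolist())
E
```

```text
pics
{'time': 0.0, 'joint_pos': array([-1.25699131e+00,  5.33962705e-02,  1.61431075e+00, -4.83640806e-06,
        1.47600991e+00, -1.19000758e-01]), 'joint_vel': array([-7.80954113e-05,  1.57519834e-04,  9.65519529e-04, -1.75096432e-03,
       -3.36967896e-04, -2.58837737e-04]), 'joint_efforts': array([-6.23212018e-04, -3.93681121e+01, -3.70177746e+01, -9.25045470e-05,
        7.14503549e-03, -1.14502635e-05]), 'tool_pos': array([ 0.26193898, -0.56676408,  0.23002859]), 'tool_rot': array([ 0.59511544,  0.3814544 ,  0.596278  , -0.38050322]), 'contact_force': array([ 0.23015351,  0.31454507, -0.62653976]), 'ft_torque': array([-0.04796571,  0.00940575, -0.0525407 ]), 'gripper_width': 0.9968309064024254}
scene [[354.18900003170205, 0.0, 255.95520324890555], [0.0, 354.18900003170205, 193.16423230359817], [0.0, 0.0, 1.0]] -0.006839552690691923 [[0.649, 0.637, -0.416, 0.948], [0.761, -0.55, 0.345, -0.386], [-0.009, -0.54, -0.841, 1.007], [0.0, 0.0, 0.0, 1.0]]
side [[351.6445367502212, 0.0, 256.2916266327227], [0.0, 351.6445367502212, 193.48179070948763], [0.0, 0.0, 1.0]] 0.025814647110082405 [[-0.836, -0.339, 0.431, 0.14], [-0.548, 0.519, -0.656, 0.558], [-0.001, -0.785, -0.62, 0.66], [0.0, 0.0, 0.0, 1.0]]
wrist [[267.1744954104024, 0.0, 255.33111100139644], [0.0, 267.1744954104024, 193.02456956838168], [0.0, 0.0, 1.0]] -0.03396143300375529 [[0.42, -0.863, -0.282, 0.333], [-0.907, -0.399, -0.13, -0.533], [-0.0, 0.31, -0.951, 0.372], [0.0, 0.0, 0.0, 1.0]]
```

View pics/scene0.png

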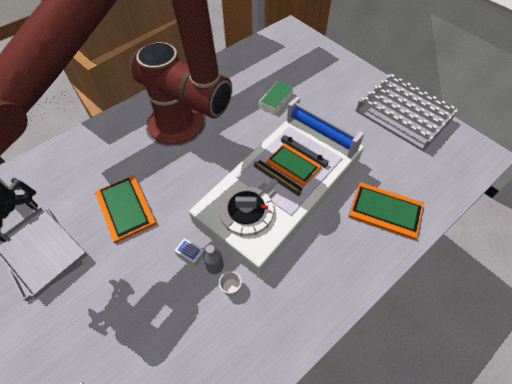

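View pics/side0.png

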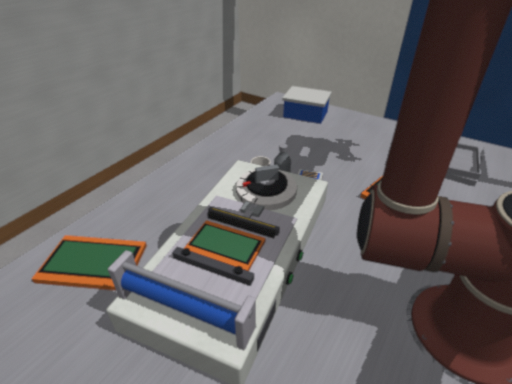

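View pics/wrist0.png

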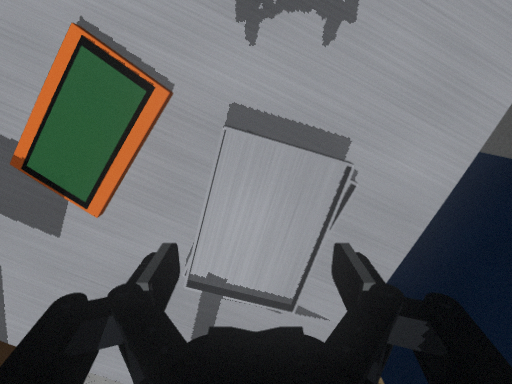

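Candidates for the carrier: orange plates at scene pixels (125,208) and (387,210) on the bench, both larger, and (294,163) on the bed between guide and fence, the smallest, so that is mine. The only wheel is at (247,207), with its red pointer near (264,206). I'll check with a close crop.

```bash
cat > h.py <<'E'
import numpy as np,cv2
from plant import manip,viewer
def grab(n): return viewer.grab_frame(n)
def ray(f,u,v):
    K=f["K"]; k=float(f["k1"])
    xy=cv2.undistortPoints(np.array([[[u,v]]],float),K,np.array([k,0,0,0,0.]))[0,0]
    return f["pose"][:3,3], f["pose"][:3,:3]@np.array([xy[0],xy[1],1.])
def onplane(f,u,v,z):
    o,d=ray(f,u,v); return o+d*(z-o[2])/d[2]
def bydepth(f,u,v):
    o,d=ray(f,u,v); return o+d*float(f["range_z"][int(round(v)),int(round(u))])
def proj(f,p):
    P=np.linalg.inv(f["pose"])@np.append(p,1); x,y=P[0]/P[2],P[1]/P[2]; s=1+float(f["k1"])*(x*x+y*y)
    return f["K"][0,0]*x*s+f["K"][0,2], f["K"][1,1]*y*s+f["K"][1,2]
def crop(f,name,u0,v0,u1,v1,s):
    cv2.imwrite(name,cv2.resize(f["pixels"][v0:v1,u0:u1],None,fx=s,fy=s,interpolation=cv2.INTER_CUBIC))
E
python3 - <<'E'
from h import *
f=dict(np.load("scene0.npz")); crop(f,"pics/sc1.png",185,95,370,270,4)  if 0 else crop(f,"pics/sc1.png",185,115,365,265,4)
g=dict(np.load("side0.npz")); crop(g,"pics/si1.png",110,145,330,305,3.5)
E
```

```text
(no output)
```

View pics/sc1.png

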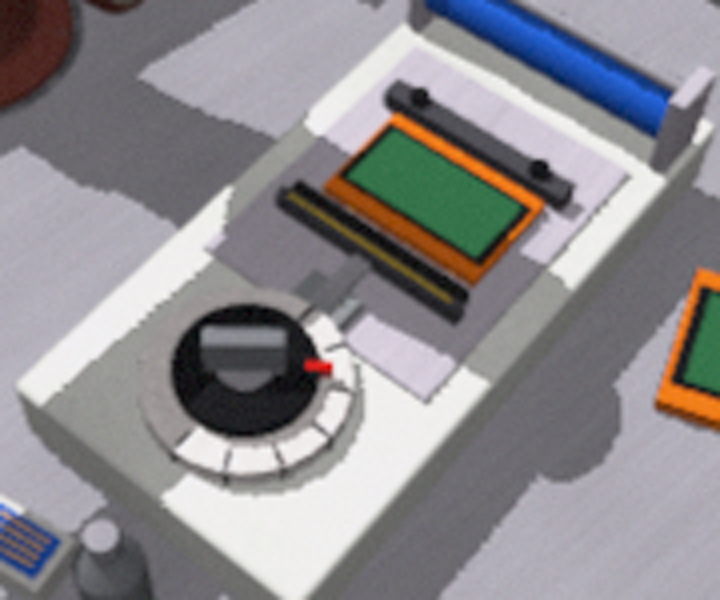

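View pics/si1.png

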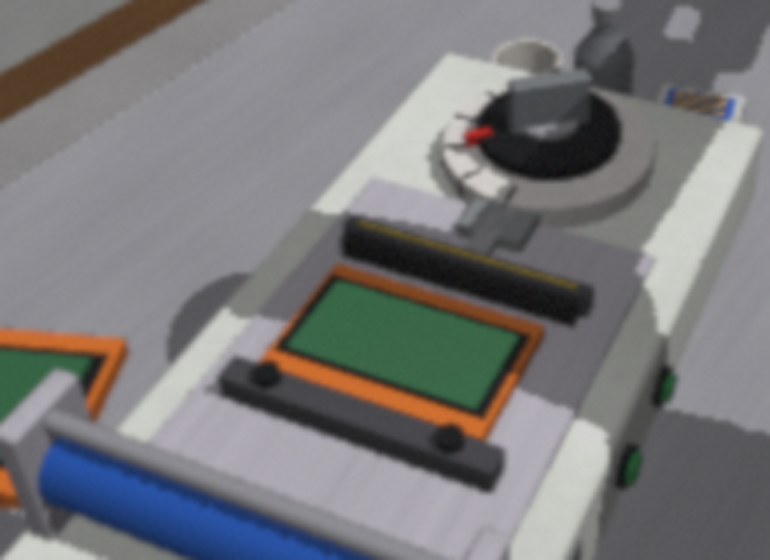

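Run:
```python
from h import *
def cloud(f):
    v,u=np.mgrid[0:384,0:512]; K=f["K"]
    xy=cv2.undistortPoints(np.stack([u.ravel(),v.ravel()],1)[:,None].astype(float),K,np.array([float(f["k1"]),0,0,0,0.]))[:,0]
    z=f["range_z"].ravel(); P=np.c_[xy*z[:,None],z]
    W=P@f["pose"][:3,:3].T+f["pose"][:3,3]; W[z==0]=np.nan
    return W.reshape(384,512,3)
for n in("scene","side"):
    f=dict(np.load(n+"0.npz")); W=cloud(f); C=bydepth(f,247,207) if n=="scene" else bydepth(f,267,180)
    print(n,"seed",C.round(3))
    hsv=cv2.cvtColor(f["pixels"],cv2.COLOR_BGR2HSV)
    near=np.hypot(W[...,0]-C[0],W[...,1]-C[1])<.09
    m=near&(W[...,2]>.153)&(W[...,2]<.170)
    p=W[m]; r=cv2.minAreaRect(p[:,:2].astype(np.float32)*1000); print("bar",m.sum(),p.mean(0).round(4),r)
    m=near&(W[...,2]>.112)&(W[...,2]<.130)&(f["pixels"].max(2)<60)
    p=W[m]; print("disc",m.sum(),cv2.minEnclosingCircle(p[:,:2].astype(np.float32)*1000), np.median(p[:,2]))
    red=(hsv[...,1]>180)&((hsv[...,0]<6)|(hsv[...,0]>174))&(hsv[...,2]>120)
    red&=np.hypot(W[...,0]-C[0],W[...,1]-C[1])<.1
    v,u=np.nonzero(red); print("red",len(u),u.mean(),v.mean(),onplane(f,u.mean(),v.mean(),.118).round(4))
    # orange on bed
    org=cv2.inRange(hsv,(5,150,80),(18,255,255))>0
    org&=(W[...,2]>.09)&(W[...,2]<.12)
    p=np.array([onplane(f,a,b,.102) for b,a in zip(*np.nonzero(org))]); print("orange",cv2.minAreaRect(p[:,:2].astype(np.float32)*1000))
    # dark bars z .105-.115 beyond
    m=(W[...,2]>.104)&(W[...,2]<.135)&(f["pixels"].max(2)<75)&(np.hypot(W[...,0]-C[0],W[...,1]-C[1])>.085)&(np.hypot(W[...,0]-C[0],W[...,1]-C[1])<.35)
    nl,lab,st,_=cv2.connectedComponentsWithStats(m.astype(np.uint8))
    for i in range(1,nl):
        if st[i,4]>60:
            q=W[lab==i]; print("dark",st[i],cv2.minAreaRect(q[:,:2].astype(np.float32)*1000),np.median(q[:,2]))
```

```text
scene seed [ 0.533 -0.076  0.127]
bar 122 [ 0.5252 -0.0755  0.159 ] ((524.7567138671875, -75.42080688476562), (56.8269157409668, 17.032596588134766), 48.73830795288086)
disc 629 ((525.085693359375, -73.96009826660156), 54.80401611328125) 0.11944341030988104
red 17 263.8235294117647 206.11764705882354 [ 0.5581 -0.0335  0.118 ]
orange ((492.98455810546875, 149.0806427001953), (148.98098754882812, 104.75392150878906), 10.15552043914795)
dark [282 137  46  29 139] ((478.9732971191406, 211.12008666992188), (174.28543090820312, 22.194841384887695), 9.63704776763916) 0.10816614875464692
dark [254 160  48  34 288] ((499.96234130859375, 74.27989959716797), (177.94586181640625, 25.78887367248535), 9.958802223205566) 0.10841858235583773
side seed [ 0.518 -0.068  0.126]
bar 140 [ 0.5208 -0.07    0.1599] ((522.0367431640625, -71.75770568847656), (59.04829406738281, 17.936981201171875), 44.49190139770508)
disc 548 ((520.7394409179688, -68.84111785888672), 52.94709014892578) 0.1218626259090172
red 10 246.5 182.8 [ 0.5618 -0.0387  0.118 ]
orange ((487.90460205078125, 150.63572692871094), (148.63360595703125, 95.67243194580078), 9.987548828125)
dark [207 207  73  29 551] ((496.36993408203125, 78.36424255371094), (178.9533233642578, 24.101951599121094), 10.245975494384766) 0.11048730559316955
dark [234 239  27  25  72] ((434.2651062011719, 140.49172973632812), (29.75647735595703, 69.40971374511719), 5.9725141525268555) 0.10488369400796266
dark [173 249  80  33 420] ((472.3785400390625, 215.63873291015625), (177.4730682373047, 17.5755672454834), 10.127514839172363) 0.11046189067984119
```

```bash
cat >> h.py <<'E'
from scipy.spatial.transform import Rotation as R
def tool():
    s=manip.state(); q=s["tool_rot"]; return s,R.from_quat([q[1],q[2],q[3],q[0]]).as_matrix()
E
python3 - <<'E'
from h import *
s,M=tool(); print(M.round(4)); 
C=np.array([.523,-.0728])
print("tool z yaw",np.degrees(np.arctan2(M[1,2],M[0,2])))
d=np.array([C[0],C[1],.20])-s["tool_pos"]; print("d world",d,"tool cm",(M.T@d*100).round(2))
for n,(u,v) in dict(bottle=(211,247),box=(189,250),pot=(230,283)).items():
    f=dict(np.load("scene0.npz")); print(n,bydepth(f,u,v).round(3))
E
```

```text
[[-5.000e-04  9.078e-01  4.194e-01]
 [ 1.600e-03  4.194e-01 -9.078e-01]
 [-1.000e+00  2.000e-04 -1.600e-03]]
tool z yaw -65.20407686202165
d world [ 0.26103548  0.49409244 -0.03030767] tool cm [  3.09  44.42 -33.9 ]
bottle [ 0.567 -0.229  0.13 ]
box [ 0.49  -0.268  0.034]
pot [ 0.638 -0.232  0.002]
```

```bash
python3 -m inch '[{"fingers":1,"delta_pos":[0,3.7,-2.82],"twist":[0,0,0]},{"fingers":1,"delta_pos":[0,3.7,-2.82],"twist":[0,0,0]},{"fingers":1,"delta_pos":[0,3.7,-2.82],"twist":[0,0,0]},{"fingers":1,"delta_pos":[0,3.7,-2.82],"twist":[0,0,0]},{"fingers":1,"delta_pos":[0,3.7,-2.82],"twist":[0,0,0]}]'
python3 -m inch '[{"fingers":1,"delta_pos":[0,3.7,-2.82],"twist":[0,0,0]},{"fingers":1,"delta_pos":[0,3.7,-2.82],"twist":[0,0,0]},{"fingers":1,"delta_pos":[0,3.7,-2.82],"twist":[0,0,0]},{"fingers":1,"delta_pos":[0,3.7,-2.82],"twist":[0,0,0]},{"fingers":1,"delta_pos":[0,3.7,-2.82],"twist":[0,0,0]}]'
python3 -m inch '[{"fingers":1,"delta_pos":[0,3.7,-2.82],"twist":[0,0,0]},{"fingers":1,"delta_pos":[0,3.7,-2.82],"twist":[0,0,0]},{"fingers":1,"delta_pos":[0,0,0],"twist":[-10.5,0,0]},{"fingers":1,"delta_pos":[0,0,0],"twist":[-10.5,0,0]},{"fingers":1,"delta_pos":[0,0,0],"twist":[0,0,0]}]'
python3 - <<'E'
from h import *
s,M=tool(); print(s["tool_pos"],np.degrees(np.arctan2(M[1,2],M[0,2])),s["joint_pos"])
f=grab("wrist"); cv2.imwrite("pics/w1.png",f["pixels"]); np.savez("w1.npz",**f)
E
```

```text
time: 0.78
tool_pos: [0.3713, -0.3602, 0.231]
tool_rot: [0.596, 0.381, 0.596, -0.381]
contact_force: [0.9, 0.4, 0.4]
gripper_width: 1.0
time: 1.4
tool_pos: [0.4801, -0.1547, 0.2311]
tool_rot: [0.596, 0.381, 0.596, -0.381]
contact_force: [0.9, -0.7, 0.2]
gripper_width: 0.997
time: 2.02
tool_pos: [0.5231, -0.0737, 0.2309]
tool_rot: [0.655, 0.267, 0.655, -0.267]
contact_force: [-0.3, -0.5, 0.0]
gripper_width: 1.002
[ 0.52307455 -0.07368448  0.23088398] -44.30276876659946 [-2.80878312e-01 -1.80064717e-01  1.83584190e+00 -3.13429833e-06
  1.48656331e+00  4.92351018e-01]
```

View pics/w1.png

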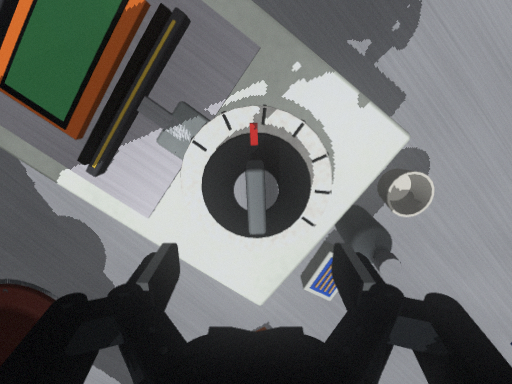

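The wrist picture shows the wheel at (256,185), the bar nearly in line with the tool's y from (256,162) to (256,237), and the pointer at (253,133). The guide is at upper left, with its yellow line at (140,90).

```bash
python3 - <<'E'
from h import *
f=dict(np.load("w1.npz")); px=f["pixels"].astype(int)
m=((px.max(2)<40)).astype(np.uint8); m[240:]=0; m[:,:195]=0; m[:120]=0; m[:,318:]=0
n,l,st,_=cv2.connectedComponentsWithStats(m); i=1+st[1:,4].argmax(); 
cs,_=cv2.findContours((l==i).astype(np.uint8),0,2); c=max(cs,key=cv2.contourArea); h=cv2.convexHull(c)[:,0]
p=np.array([onplane(f,u,v,.121)[:2] for u,v in h],np.float32); print("disc",cv2.fitEllipse(p*1000), cv2.minEnclosingCircle(p*1000))
hsv=cv2.cvtColor(f["pixels"],cv2.COLOR_BGR2HSV)
r=((hsv[...,0]<5)|(hsv[...,0]>174))&(hsv[...,1]>180); r[200:]=0; r[:,:200]=0
v,u=np.nonzero(r); P=onplane(f,u.mean(),v.mean(),.118); print("red",len(u),P)
# bar sides: top face z .161 at grey mask
b=((px.min(2)>85)&(px.max(2)<150)).astype(np.uint8); 
ed=np.zeros_like(b); ed[155:240,240:272]=b[155:240,240:272]
n,l,st,_=cv2.connectedComponentsWithStats(ed)
for i in range(1,n):
    if st[i,4]>80:
        q=np.argwhere(l==i)[:,::-1]; W=np.array([onplane(f,a,c,.161)[:2] for a,c in q],np.float32); print(st[i],cv2.minAreaRect(W*1000))
for z in(.121,.161): print(z,proj(f,[.523,-.0728,z]))
E
python3 - <<'E'
from h import *
f=dict(np.load("w1.npz")); crop(f,"pics/w1c.png",180,100,340,250,4)
E
```

```text
disc ((542.8400268554688, -69.11802673339844), (39.29046630859375, 65.6527328491211), 148.65943908691406) ((545.8326416015625, -71.15785217285156), 31.43108367919922)
red 117 [ 0.55739025 -0.03394136  0.118     ]
[ 240  171   26   64 1090] ((519.974609375, -70.95205688476562), (56.926109313964844, 20.139568328857422), 48.8607177734375)
0.121 (np.float64(255.79724370952138), np.float64(188.76321696692273))
0.161 (np.float64(255.90933180262698), np.float64(202.78108731741912))
```

View pics/w1c.png

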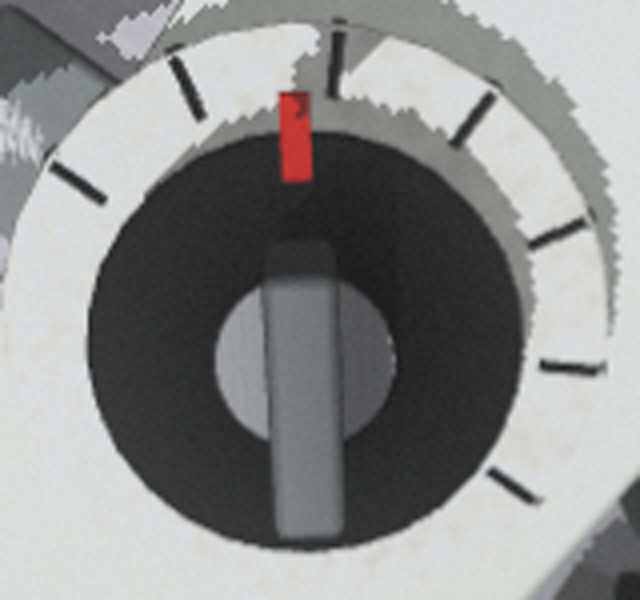

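Run:
```python
from h import *
f=dict(np.load("w1.npz"))
o=lambda x,y,z:onplane(f,180+x/4-.4,100+y/4-.4,z)[:2]
C=o(306,340,.121);a=o(300.5,280,.161);b=o(310,536,.161)
print(C,(a+b)/2,np.linalg.norm(a-b),np.degrees(np.arctan2(*(a-b)[::-1])))
t=o(296,137,.118); print("pointer",np.degrees(np.arctan2(*(t-C)[::-1])))
s,M=tool(); print("y yaw",np.degrees(np.arctan2(M[1,1],M[0,1])))
for c in (C,(a+b)/2): print(M.T@(np.r_[c,.132]-s["tool_pos"])*100)
```

```text
[ 0.52619809 -0.06994127] [ 0.52296725 -0.07289528] 0.057563489458433516 47.773825053353086
pointer 48.530061305879194
y yaw 45.62242964605715
[ 9.89807458  0.49921821 -0.04580155]
[ 9.89819768  0.06212244 -0.07012623]
```

```bash
python3 -m inch '[{"fingers":1,"delta_pos":[3,0.15,-0.06],"twist":[-2.2,0,0]},{"fingers":1,"delta_pos":[3,0,0],"twist":[0,0,0]},{"fingers":1,"delta_pos":[2,0,0],"twist":[0,0,0]},{"fingers":1,"delta_pos":[1.9,0,0],"twist":[0,0,0]},{"fingers":1,"delta_pos":[0,0,0],"twist":[0,0,0]}]'
python3 -m inch '[{"fingers":0,"delta_pos":[0,0,0],"twist":[0,0,0]},{"fingers":0,"delta_pos":[0,0,0],"twist":[0,0,0]},{"fingers":-0.3,"delta_pos":[0,0,0],"twist":[0,0,0]},{"fingers":-0.5,"delta_pos":[0,0,0],"twist":[0,0,0]},{"fingers":-0.5,"delta_pos":[0,0,0],"twist":[0,0,0]}]'
python3 - <<'E'
from h import *
s,M=tool(); print(s["tool_pos"],np.degrees(np.arctan2(M[1,1],M[0,1])),s["contact_force"],s["ft_torque"],s["gripper_width"])
f=grab("wrist"); cv2.imwrite("pics/w2.png",f["pixels"])
E
```

```text
time: 2.7
tool_pos: [0.5229, -0.0722, 0.1306]
tool_rot: [0.659, 0.254, 0.661, -0.254]
contact_force: [-0.3, -0.2, 0.0]
gripper_width: 1.002
time: 3.32
tool_pos: [0.5239, -0.0724, 0.1324]
tool_rot: [0.66, 0.253, 0.66, -0.253]
contact_force: [-0.0, 0.2, -0.0]
gripper_width: 0.248
[ 0.52391558 -0.07244407  0.13243029] 47.9985985572373 [-0.00460105  0.15629688 -0.02006702] [ 0.02086701  0.00751463 -0.00205921] 0.2477507338836265
```

View pics/w2.png

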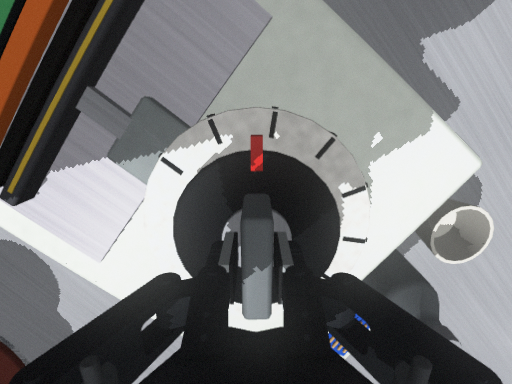

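The pads at (228,250) and (287,250) straddle the bar at (257,255) evenly, about 2 mm clear on each side. Closing now.

```bash
python3 -m inch '[{"fingers":-0.7,"delta_pos":[0,0,0],"twist":[0,0,0]},{"fingers":-0.9,"delta_pos":[0,0,0],"twist":[0,0,0]},{"fingers":-1,"delta_pos":[0,0,0],"twist":[0,0,0]},{"fingers":-1,"delta_pos":[0,0,0],"twist":[0,0,0]},{"fingers":-1,"delta_pos":[0,0,0],"twist":[0,0,0]}]'
cat >> h.py <<'E'
def rep():
    s,M=tool(); t=s["ft_torque"]
    print("t",round(s["time"],2),"pos",s["tool_pos"].round(4),"yaw %.2f"%np.degrees(np.arctan2(M[1,1],M[0,1])),"F",s["contact_force"].round(2),"T",t.round(3),"q6eff %.3f"%s["joint_efforts"][5],"w %.3f"%s["gripper_width"])
E
python3 -c "
from h import *
rep()"
```

```text
time: 4.0
tool_pos: [0.5243, -0.0728, 0.1326]
tool_rot: [0.661, 0.253, 0.66, -0.254]
contact_force: [3.2, -5.0, -1.2]
gripper_width: 0.178
t 4.0 pos [ 0.5243 -0.0728  0.1326] yaw 47.99 F [ 3.18 -4.99 -1.23] T [-0.438 -0.476  0.047] q6eff 0.050 w 0.178
```

```bash
python3 -m inch '[{"fingers":-1,"delta_pos":[0,0,0.05],"twist":[0,0,0]},{"fingers":-1,"delta_pos":[0,0,0],"twist":[3,0,0]},{"fingers":-1,"delta_pos":[0,0,0],"twist":[4,0,0]},{"fingers":-1,"delta_pos":[0,0,0],"twist":[4,0,0]},{"fingers":-1,"delta_pos":[0,0,0],"twist":[4,0,0]}]'
python3 - <<'E'
from h import *
rep()
f=grab("side"); crop(f,"pics/s2.png",110,145,330,305,3.5)
rep()
E
```

```text
time: 4.62
tool_pos: [0.5244, -0.0729, 0.1326]
tool_rot: [0.621, 0.338, 0.621, -0.338]
contact_force: [2.6, -3.1, 1.7]
gripper_width: 0.175
t 4.62 pos [ 0.5244 -0.0729  0.1326] yaw 32.87 F [ 2.55 -3.08  1.7 ] T [-0.378 -0.302  0.093] q6eff -0.381 w 0.175
t 4.67 pos [ 0.5244 -0.0729  0.1326] yaw 32.79 F [ 3.13 -2.95  0.96] T [-0.342 -0.307 -0.042] q6eff 0.086 w 0.180
```

View pics/s2.png

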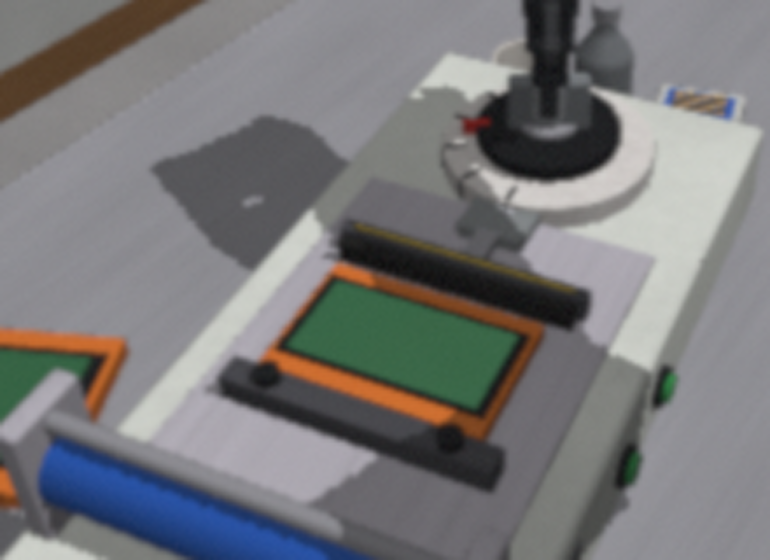

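```bash
python3 -m inch '[{"fingers":-1,"delta_pos":[0,0,0.04],"twist":[3,0,0]},{"fingers":-1,"delta_pos":[0,0,0],"twist":[4,0,0]},{"fingers":-1,"delta_pos":[0,0,0],"twist":[4,0,0]},{"fingers":-1,"delta_pos":[0,0,0],"twist":[4,0,0]},{"fingers":-1,"delta_pos":[0,0,0],"twist":[2,0,0]}]'
python3 - <<'E'
from h import *
rep()
f=grab("side"); crop(f,"pics/s3.png",150,195,290,300,5)
rep()
for i in range(3): grab("scene"); rep()
E
```

```text
time: 5.3
tool_pos: [0.5245, -0.073, 0.1326]
tool_rot: [0.565, 0.426, 0.565, -0.426]
contact_force: [0.7, -2.1, 1.4]
gripper_width: 0.177
t 5.3 pos [ 0.5245 -0.073   0.1326] yaw 15.98 F [ 0.71 -2.11  1.39] T [-0.179 -0.158  0.078] q6eff -0.098 w 0.177
t 5.35 pos [ 0.5245 -0.073   0.1326] yaw 15.93 F [ 1.   -1.62  2.47] T [-0.218 -0.147 -0.066] q6eff 0.044 w 0.172
t 5.4 pos [ 0.5245 -0.073   0.1326] yaw 16.02 F [ 1.02 -2.47  2.56] T [-0.239 -0.131 -0.037] q6eff 0.047 w 0.173
t 5.45 pos [ 0.5245 -0.073   0.1325] yaw 16.04 F [ 1.15 -1.31  3.05] T [-0.177 -0.101 -0.076] q6eff -0.030 w 0.169
t 5.5 pos [ 0.5245 -0.073   0.1325] yaw 16.04 F [ 0.48 -1.68  3.36] T [-0.236 -0.081 -0.08 ] q6eff -0.048 w 0.175
```

View pics/s3.png

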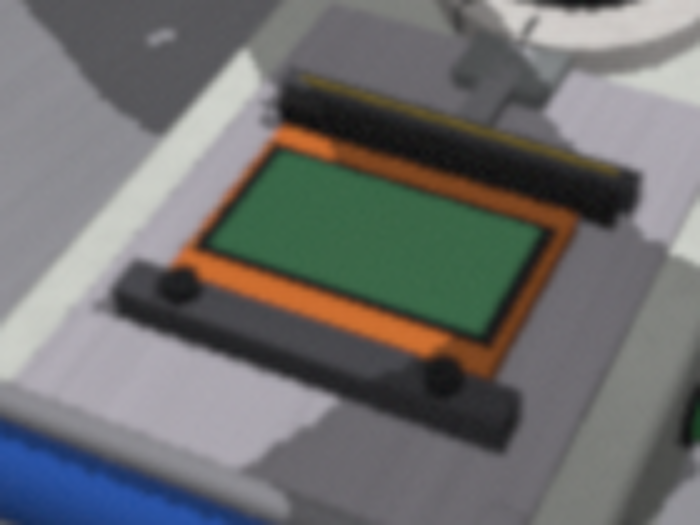

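```bash
python3 -m inch '[{"fingers":-1,"delta_pos":[0,0,0],"twist":[2,0,0]},{"fingers":-1,"delta_pos":[0,0,0],"twist":[2,0,0]},{"fingers":-1,"delta_pos":[0,0,0],"twist":[2,0,0]},{"fingers":-1,"delta_pos":[0,0,0],"twist":[2,0,0]},{"fingers":-1,"delta_pos":[0,0,0],"twist":[2,0,0]}]'
python3 - <<'E'
from h import *
rep()
f=grab("scene"); crop(f,"pics/c4.png",250,125,340,200,8)
rep()
f=grab("side"); crop(f,"pics/s4.png",150,195,290,300,5)
rep()
E
```

```text
time: 6.12
tool_pos: [0.5245, -0.0731, 0.1325]
tool_rot: [0.525, 0.474, 0.525, -0.474]
contact_force: [-0.4, -0.4, 5.2]
gripper_width: 0.176
t 6.12 pos [ 0.5245 -0.0731  0.1325] yaw 5.87 F [-0.37 -0.39  5.23] T [-0.099  0.135  0.093] q6eff -0.161 w 0.176
t 6.17 pos [ 0.5245 -0.0731  0.1326] yaw 5.81 F [-1.2  -0.98  4.71] T [-0.043  0.125 -0.077] q6eff 0.054 w 0.173
t 6.22 pos [ 0.5245 -0.0731  0.1325] yaw 5.89 F [-0.3  -1.74  6.04] T [-0.092  0.098 -0.068] q6eff 0.030 w 0.176
```

View pics/c4.png

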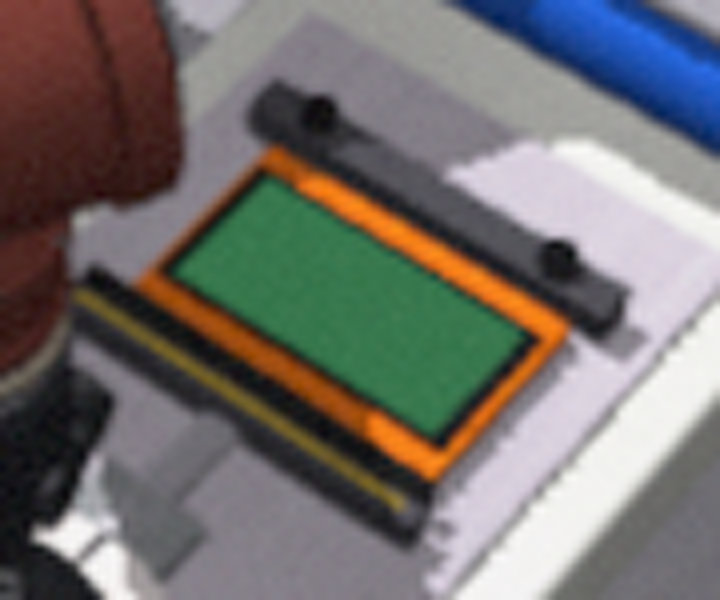

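View pics/s4.png

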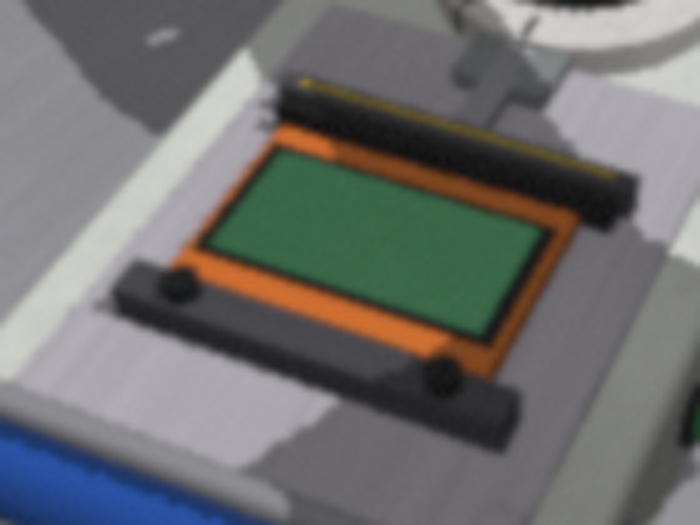

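```bash
python3 -m inch '[{"fingers":-1,"delta_pos":[-0.03,0,0],"twist":[1,0,0]},{"fingers":-1,"delta_pos":[0,0,0],"twist":[1,0,0]},{"fingers":-1,"delta_pos":[0,0,0],"twist":[1,0,0]},{"fingers":-1,"delta_pos":[0,0,0],"twist":[1,0,0]},{"fingers":-1,"delta_pos":[0,0,0],"twist":[1,0,0]}]'
python3 - <<'E'
from h import *
rep()
for i in range(3): f=grab("scene"); rep()
E
```

```text
time: 6.85
tool_pos: [0.5245, -0.0731, 0.1325]
tool_rot: [0.504, 0.496, 0.504, -0.496]
contact_force: [0.2, -2.2, 2.9]
gripper_width: 0.182
t 6.85 pos [ 0.5245 -0.0731  0.1325] yaw 0.93 F [ 0.19 -2.16  2.93] T [-0.115 -0.12   0.037] q6eff -0.049 w 0.182
t 6.9 pos [ 0.5245 -0.0732  0.1326] yaw 0.90 F [ 0.44 -1.08  3.73] T [-0.164 -0.094 -0.072] q6eff 0.022 w 0.175
t 6.95 pos [ 0.5245 -0.0731  0.1325] yaw 0.95 F [ 0.17 -2.11  3.1 ] T [-0.158 -0.146 -0.102] q6eff -0.010 w 0.176
t 7.0 pos [ 0.5245 -0.0731  0.1325] yaw 0.97 F [ 0.55 -1.5   2.57] T [-0.164 -0.129 -0.043] q6eff -0.043 w 0.173
```

```bash
python3 -m inch '[{"fingers":-1,"delta_pos":[0,0,0],"twist":[1,0,0]},{"fingers":-1,"delta_pos":[0,0,0],"twist":[1,0,0]},{"fingers":-1,"delta_pos":[0,0,0],"twist":[1,0,0]},{"fingers":-1,"delta_pos":[0,0,0],"twist":[1,0,0]},{"fingers":-1,"delta_pos":[0,0,0],"twist":[1,0,0]}]'
python3 - <<'E'
from h import *
rep()
for i in range(3): f=grab("scene"); rep()
crop(f,"pics/c5.png",250,125,340,200,8)
E
```

```text
time: 7.62
tool_pos: [0.5245, -0.0732, 0.1326]
tool_rot: [-0.482, -0.517, -0.482, 0.517]
contact_force: [1.5, -2.9, 1.7]
gripper_width: 0.177
t 7.62 pos [ 0.5245 -0.0732  0.1326] yaw -4.06 F [ 1.52 -2.85  1.67] T [-0.273 -0.219  0.086] q6eff -0.017 w 0.177
t 7.67 pos [ 0.5245 -0.0732  0.1325] yaw -4.09 F [ 1.8  -1.32  1.36] T [-0.31  -0.275  0.093] q6eff 0.051 w 0.174
t 7.72 pos [ 0.5245 -0.0732  0.1325] yaw -4.04 F [ 1.64 -2.64  1.96] T [-0.326 -0.261 -0.027] q6eff 0.020 w 0.174
t 7.78 pos [ 0.5245 -0.0732  0.1325] yaw -4.02 F [ 2.04 -2.26  1.65] T [-0.29  -0.284 -0.04 ] q6eff -0.013 w 0.179
```

View pics/c5.png

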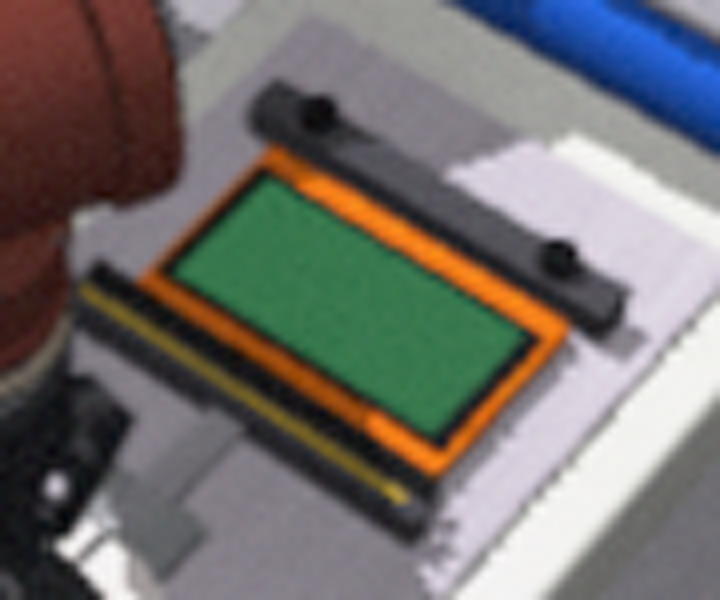

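```bash
python3 -m inch '[{"fingers":-1,"delta_pos":[0,0,0],"twist":[1,0,0]},{"fingers":-1,"delta_pos":[0,0,0],"twist":[1,0,0]},{"fingers":-1,"delta_pos":[0,0,0],"twist":[1,0,0]},{"fingers":-1,"delta_pos":[0,0,0],"twist":[1,0,0]},{"fingers":-1,"delta_pos":[0,0,0],"twist":[1,0,0]}]'
python3 - <<'E'
from h import *
rep()
for i in range(3): f=grab("scene"); rep()
crop(f,"pics/c6.png",250,125,340,200,8)
E
```

```text
time: 8.4
tool_pos: [0.5245, -0.0732, 0.1325]
tool_rot: [-0.459, -0.538, -0.459, 0.538]
contact_force: [1.1, -3.8, 1.5]
gripper_width: 0.177
t 8.4 pos [ 0.5245 -0.0732  0.1325] yaw -9.07 F [ 1.14 -3.79  1.47] T [-0.413 -0.349  0.114] q6eff -0.002 w 0.177
t 8.45 pos [ 0.5245 -0.0732  0.1326] yaw -9.09 F [ 2.01 -4.25  1.22] T [-0.388 -0.345  0.033] q6eff 0.067 w 0.176
t 8.5 pos [ 0.5245 -0.0732  0.1326] yaw -9.04 F [ 1.57 -3.04 -0.03] T [-0.455 -0.395 -0.016] q6eff 0.034 w 0.178
t 8.55 pos [ 0.5245 -0.0732  0.1326] yaw -9.02 F [ 2.82 -3.48  0.34] T [-0.446 -0.326  0.038] q6eff 0.001 w 0.178
```

View pics/c6.png

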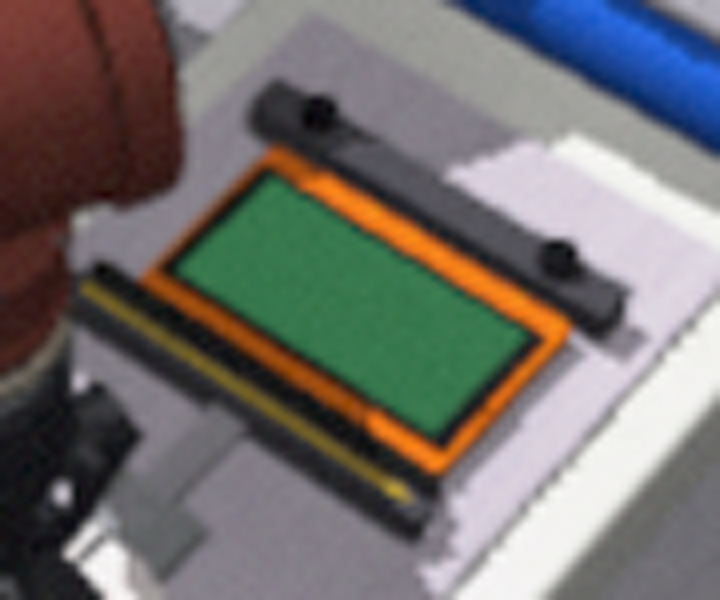

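```bash
python3 -m inch '[{"fingers":-1,"delta_pos":[0,0,0.03],"twist":[1,0,0]},{"fingers":-1,"delta_pos":[0,0,0],"twist":[1,0,0]},{"fingers":-1,"delta_pos":[0,0,0],"twist":[1,0,0]},{"fingers":-1,"delta_pos":[0,0,0],"twist":[1,0,0]},{"fingers":-1,"delta_pos":[0,0,0],"twist":[1,0,0]}]'
python3 - <<'E'
from h import *
rep()
for i in range(3): f=grab("scene"); rep()
crop(f,"pics/c7.png",250,125,340,200,8)
E
```

```text
time: 9.18
tool_pos: [0.5245, -0.0733, 0.1326]
tool_rot: [0.435, 0.558, 0.435, -0.557]
contact_force: [3.8, -1.8, -0.2]
gripper_width: 0.177
t 9.18 pos [ 0.5245 -0.0733  0.1326] yaw -14.07 F [ 3.83 -1.76 -0.19] T [-0.179 -0.486  0.103] q6eff -0.004 w 0.177
t 9.22 pos [ 0.5245 -0.0733  0.1326] yaw -14.09 F [ 3.59 -1.76 -0.57] T [-0.135 -0.547 -0.01 ] q6eff 0.074 w 0.180
t 9.28 pos [ 0.5245 -0.0733  0.1326] yaw -14.04 F [ 2.67 -1.64  0.9 ] T [-0.162 -0.517  0.014] q6eff 0.034 w 0.180
t 9.32 pos [ 0.5244 -0.0732  0.1325] yaw -14.02 F [ 2.86 -1.11 -0.06] T [-0.127 -0.52  -0.075] q6eff -0.000 w 0.173
```

View pics/c7.png

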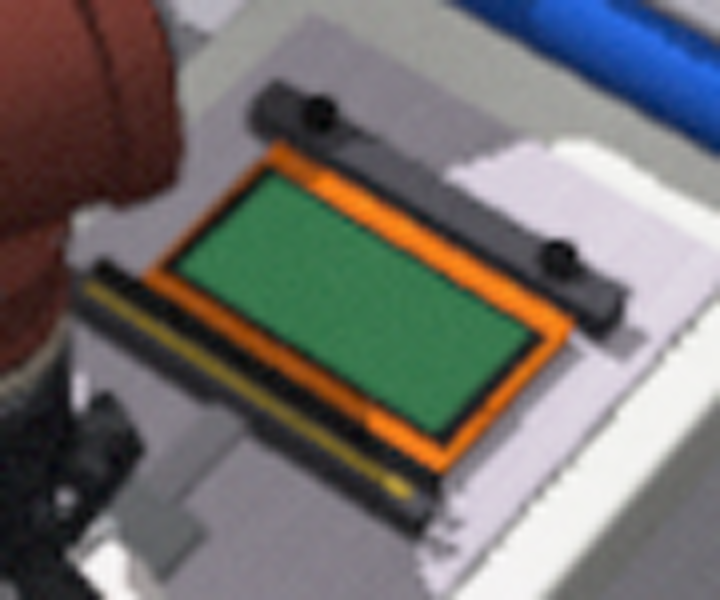

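```bash
python3 -m inch '[{"fingers":-1,"delta_pos":[0,0,0],"twist":[1,0,0]},{"fingers":-1,"delta_pos":[0,0,0],"twist":[1,0,0]},{"fingers":-1,"delta_pos":[0,0,0],"twist":[1,0,0]},{"fingers":-1,"delta_pos":[0,0,0],"twist":[1,0,0]},{"fingers":-1,"delta_pos":[0,0,0],"twist":[1,0,0]}]'
python3 - <<'E'
from h import *
rep()
for i in range(3): f=grab("scene"); rep()
crop(f,"pics/c8.png",250,125,340,200,8)
E
```

```text
time: 9.95
tool_pos: [0.5244, -0.0733, 0.1326]
tool_rot: [0.41, 0.576, 0.41, -0.576]
contact_force: [3.9, -0.5, -0.6]
gripper_width: 0.174
t 9.95 pos [ 0.5244 -0.0733  0.1326] yaw -19.07 F [ 3.91 -0.5  -0.64] T [ 0.023 -0.634  0.112] q6eff -0.004 w 0.174
t 10.0 pos [ 0.5244 -0.0733  0.1326] yaw -19.09 F [ 3.29  0.1  -0.03] T [-0.036 -0.619  0.038] q6eff 0.067 w 0.176
t 10.05 pos [ 0.5244 -0.0733  0.1326] yaw -19.04 F [ 3.53 -0.23 -0.62] T [ 0.035 -0.635 -0.004] q6eff 0.033 w 0.174
t 10.1 pos [ 0.5244 -0.0733  0.1326] yaw -19.02 F [ 3.13 -0.02 -0.5 ] T [ 0.07  -0.656 -0.027] q6eff -0.001 w 0.174
```

View pics/c8.png

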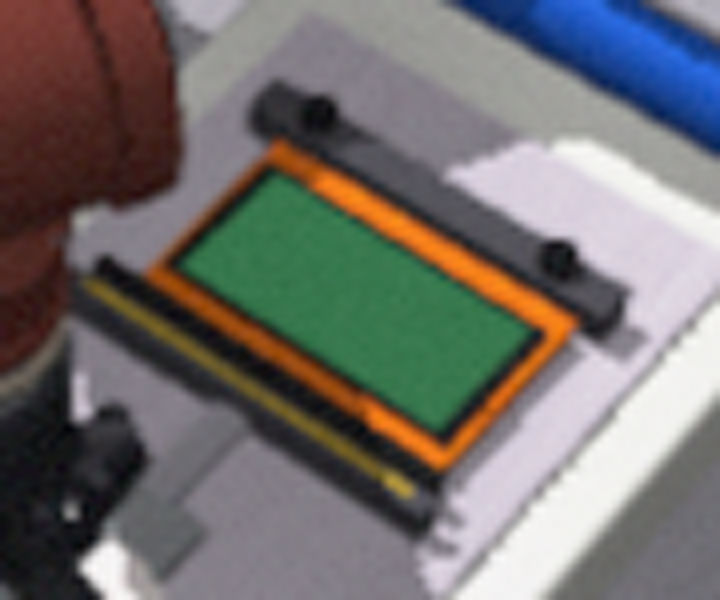

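```bash
python3 -m inch '[{"fingers":-1,"delta_pos":[0,0,0],"twist":[1,0,0]},{"fingers":-1,"delta_pos":[0,0,0],"twist":[1,0,0]},{"fingers":-1,"delta_pos":[0,0,0],"twist":[1,0,0]},{"fingers":-1,"delta_pos":[0,0,0],"twist":[1,0,0]}]'
python3 - <<'E'
from h import *
rep()
for i in range(3): f=grab("scene"); rep()
crop(f,"pics/c9.png",250,125,340,200,8)
E
```

```text
time: 10.6
tool_pos: [0.5244, -0.0733, 0.1326]
tool_rot: [0.39, 0.59, 0.39, -0.59]
contact_force: [3.9, -0.5, -1.0]
gripper_width: 0.174
t 10.6 pos [ 0.5244 -0.0733  0.1326] yaw -23.07 F [ 3.91 -0.51 -1.  ] T [ 0.122 -0.758  0.151] q6eff -0.005 w 0.174
t 10.65 pos [ 0.5244 -0.0733  0.1326] yaw -23.09 F [ 4.84 -0.8  -1.15] T [ 0.074 -0.74   0.038] q6eff 0.068 w 0.174
t 10.7 pos [ 0.5244 -0.0733  0.1326] yaw -23.04 F [ 4.35  0.07 -1.34] T [ 0.104 -0.781 -0.028] q6eff 0.033 w 0.178
t 10.75 pos [ 0.5244 -0.0734  0.1326] yaw -23.03 F [ 4.09  0.52 -0.99] T [ 0.09  -0.707 -0.012] q6eff -0.001 w 0.177
```

View pics/c9.png

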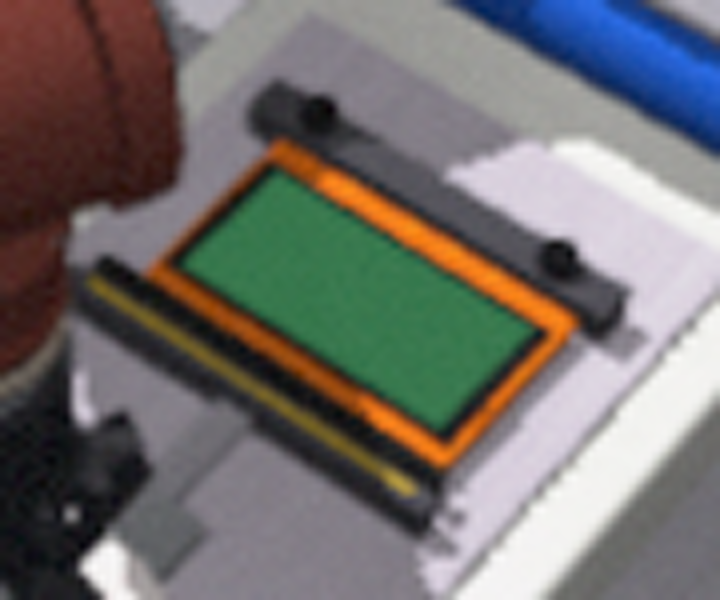

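```bash
python3 -m inch '[{"fingers":-1,"delta_pos":[0,0,0],"twist":[1,0,0]},{"fingers":-1,"delta_pos":[0,0,0],"twist":[1,0,0]},{"fingers":-1,"delta_pos":[0,0,0],"twist":[1,0,0]},{"fingers":-1,"delta_pos":[0,0,0],"twist":[1,0,0]}]'
python3 - <<'E'
from h import *
rep()
for i in range(3): f=grab("scene"); rep()
crop(f,"pics/c10.png",250,125,340,200,8)
E
```

```text
time: 11.25
tool_pos: [0.5244, -0.0734, 0.1326]
tool_rot: [0.369, 0.603, 0.369, -0.603]
contact_force: [4.4, -0.1, -1.5]
gripper_width: 0.177
t 11.25 pos [ 0.5244 -0.0734  0.1326] yaw -27.07 F [ 4.42 -0.09 -1.52] T [ 0.16  -0.747  0.091] q6eff -0.005 w 0.177
t 11.3 pos [ 0.5244 -0.0734  0.1326] yaw -27.09 F [ 4.21  0.25 -1.78] T [ 0.155 -0.817  0.024] q6eff 0.067 w 0.178
t 11.35 pos [ 0.5244 -0.0734  0.1326] yaw -27.04 F [ 4.6   0.17 -1.14] T [ 0.131 -0.814 -0.05 ] q6eff 0.032 w 0.176
t 11.4 pos [ 0.5244 -0.0734  0.1326] yaw -27.02 F [ 4.26 -0.48 -1.62] T [ 0.149 -0.726 -0.059] q6eff -0.002 w 0.178
```

View pics/c10.png

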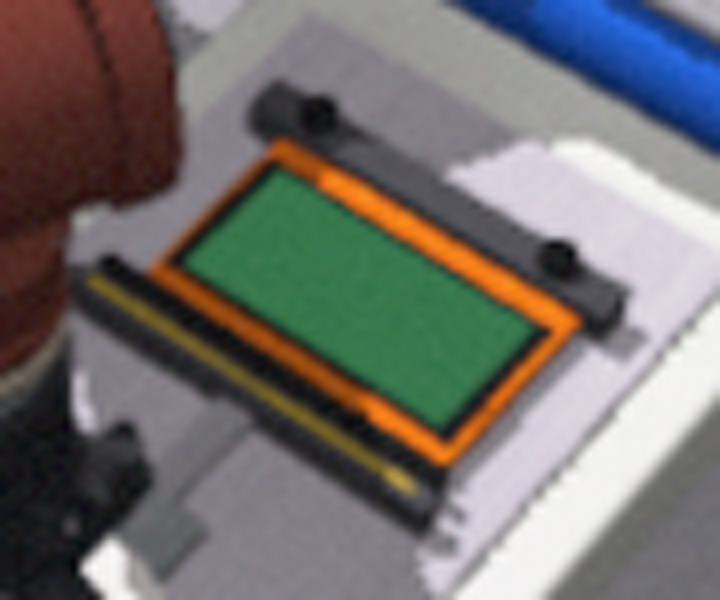

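```bash
python3 -m inch '[{"fingers":-1,"delta_pos":[0,0.03,0],"twist":[1,0,0]},{"fingers":-1,"delta_pos":[0,0,0],"twist":[1,0,0]},{"fingers":-1,"delta_pos":[0,0,0],"twist":[1,0,0]},{"fingers":-1,"delta_pos":[0,0,0],"twist":[1,0,0]}]'
python3 - <<'E'
from h import *
rep()
for i in range(3): f=grab("scene"); rep()
np.savez("c11.npz",**f);crop(f,"pics/c11.png",250,125,340,200,8)
E
```

```text
time: 11.9
tool_pos: [0.5244, -0.0734, 0.1326]
tool_rot: [-0.348, -0.615, -0.348, 0.616]
contact_force: [1.4, 1.8, 0.4]
gripper_width: 0.174
t 11.9 pos [ 0.5244 -0.0734  0.1326] yaw -31.06 F [1.4  1.84 0.4 ] T [ 0.298 -0.387  0.195] q6eff 0.130 w 0.174
t 11.95 pos [ 0.5244 -0.0734  0.1326] yaw -31.07 F [1.27 1.49 1.26] T [ 0.361 -0.291  0.178] q6eff 0.202 w 0.173
t 12.0 pos [ 0.5244 -0.0734  0.1326] yaw -31.03 F [1.14 2.84 0.89] T [ 0.381 -0.284  0.124] q6eff 0.171 w 0.176
t 12.05 pos [ 0.5244 -0.0734  0.1326] yaw -31.01 F [0.66 1.26 0.73] T [ 0.336 -0.266  0.107] q6eff 0.137 w 0.174
```

View pics/c11.png

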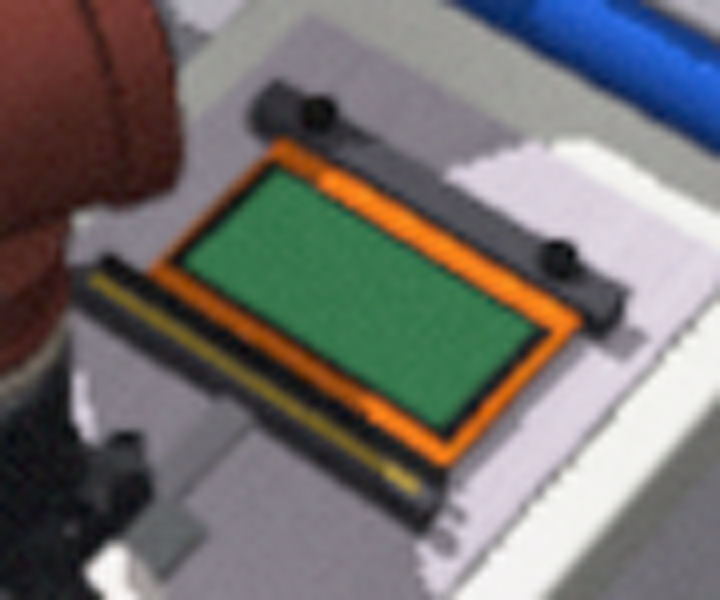

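The nip is felt: effort on joint 6 has jumped by 0.135 N m, so about 9 to 10 N. I'll add 1 degree (about 2.6 N) for margin and hold.

```bash
python3 -m inch '[{"fingers":-1,"delta_pos":[0,0,0],"twist":[0.5,0,0]},{"fingers":-1,"delta_pos":[0,0,0],"twist":[0.5,0,0]},{"fingers":-1,"delta_pos":[0,0,0],"twist":[0,0,0]},{"fingers":-1,"delta_pos":[0,0,0],"twist":[0,0,0]},{"fingers":-1,"delta_pos":[0,0,0],"twist":[0,0,0]}]'
python3 - <<'E'
from h import *
rep()
for i in range(4): f=grab("side"); rep()
np.savez("s11.npz",**f);crop(f,"pics/s11.png",150,195,290,300,5)
E
```

```text
time: 12.68
tool_pos: [0.5244, -0.0734, 0.1325]
tool_rot: [-0.343, -0.618, -0.343, 0.619]
contact_force: [-0.9, 2.1, 1.9]
gripper_width: 0.176
t 12.68 pos [ 0.5244 -0.0734  0.1325] yaw -32.00 F [-0.94  2.08  1.87] T [0.531 0.054 0.171] q6eff 0.175 w 0.176
t 12.72 pos [ 0.5244 -0.0734  0.1325] yaw -32.00 F [-1.77  2.96  2.66] T [0.517 0.171 0.166] q6eff 0.174 w 0.175
t 12.78 pos [ 0.5244 -0.0734  0.1325] yaw -32.01 F [-1.31  2.98  2.51] T [0.52  0.137 0.178] q6eff 0.173 w 0.178
t 12.82 pos [ 0.5244 -0.0734  0.1325] yaw -32.00 F [-0.97  3.64  2.82] T [0.539 0.141 0.14 ] q6eff 0.173 w 0.176
t 12.88 pos [ 0.5244 -0.0734  0.1325] yaw -32.00 F [-1.52  2.88  3.03] T [0.557 0.173 0.192] q6eff 0.173 w 0.179
```

View pics/s11.png

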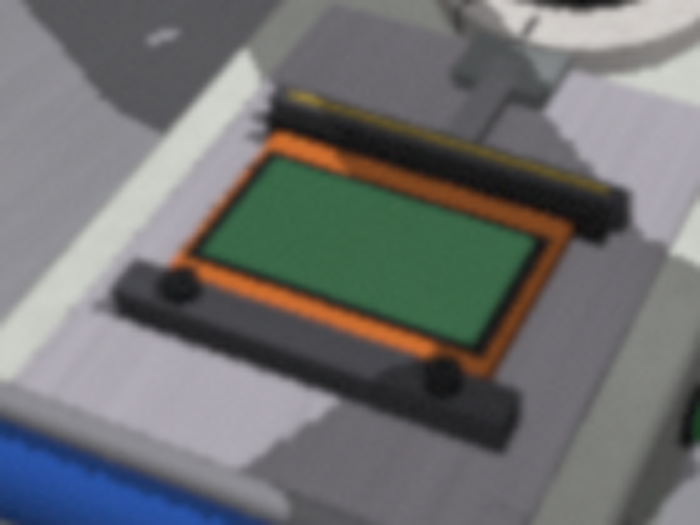

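Squeeze is about 11.5 N (the last degree added 0.037 N m, as expected), held for over 0.5 s. The side view shows the carrier against the fence. Turning back 30 degrees.

```bash
python3 -m inch '[{"fingers":-1,"delta_pos":[0,0,0],"twist":[-1,0,0]},{"fingers":-1,"delta_pos":[0,0,0],"twist":[-2,0,0]},{"fingers":-1,"delta_pos":[0,0,0],"twist":[-3,0,0]},{"fingers":-1,"delta_pos":[0,0,0],"twist":[-3,0,0]},{"fingers":-1,"delta_pos":[0,0,0],"twist":[-3,0,0]}]'
python3 -m inch '[{"fingers":-1,"delta_pos":[0,0,0],"twist":[-4,0,0]},{"fingers":-1,"delta_pos":[0,0,0],"twist":[-4,0,0]},{"fingers":-1,"delta_pos":[0,0,0],"twist":[-4,0,0]},{"fingers":-1,"delta_pos":[0,0,0],"twist":[-4,0,0]},{"fingers":-1,"delta_pos":[0,0,0],"twist":[-2,0,0]}]'
python3 -m inch '[{"fingers":-1,"delta_pos":[0,0,0],"twist":[0,0,0]},{"fingers":-1,"delta_pos":[0,0,0],"twist":[0,0,0]}]'
python3 - <<'E'
from h import *
rep()
f=grab("side"); crop(f,"pics/s12.png",150,195,290,300,5); rep()
E
```

```text
time: 13.5
tool_pos: [0.5245, -0.0734, 0.1326]
tool_rot: [-0.406, -0.579, -0.407, 0.579]
contact_force: [-2.3, 3.7, 2.9]
gripper_width: 0.176
time: 14.12
tool_pos: [0.5245, -0.0732, 0.1325]
tool_rot: [0.491, 0.508, 0.492, -0.508]
contact_force: [-2.0, 5.2, 3.3]
gripper_width: 0.177
time: 14.38
tool_pos: [0.5245, -0.0732, 0.1326]
tool_rot: [0.491, 0.509, 0.492, -0.508]
contact_force: [-2.6, 3.9, 3.5]
gripper_width: 0.179
t 14.38 pos [ 0.5245 -0.0732  0.1326] yaw -1.96 F [-2.58  3.87  3.49] T [0.798 0.361 0.079] q6eff 0.058 w 0.179
t 14.43 pos [ 0.5245 -0.0732  0.1326] yaw -1.97 F [-3.01  4.47  2.31] T [0.747 0.365 0.064] q6eff 0.058 w 0.177
```

View pics/s12.png

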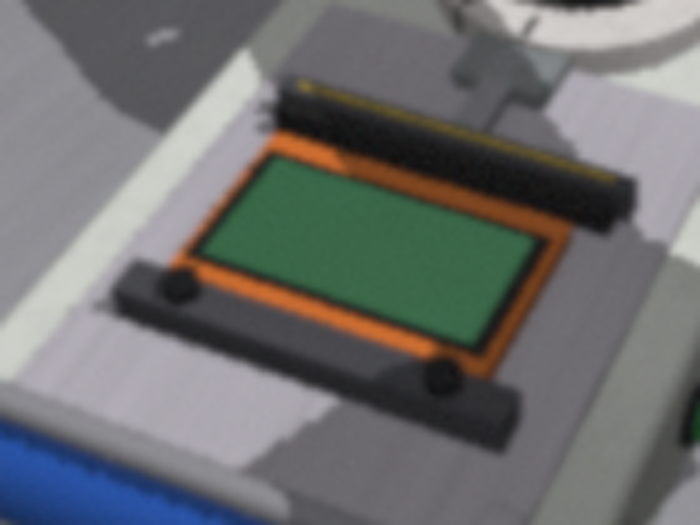

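```bash
python3 -m inch '[{"fingers":-0.5,"delta_pos":[0,0,0],"twist":[0,0,0]},{"fingers":-0.2,"delta_pos":[0,0,0],"twist":[0,0,0]},{"fingers":0.2,"delta_pos":[0,0,0],"twist":[0,0,0]},{"fingers":0.2,"delta_pos":[0,0,0],"twist":[0,0,0]}]'
python3 -m inch '[{"fingers":0.2,"delta_pos":[-1,0,0],"twist":[0,0,0]},{"fingers":0.2,"delta_pos":[-3,0,0],"twist":[0,0,0]},{"fingers":0.2,"delta_pos":[-4,0,0],"twist":[0,0,0]},{"fingers":0.2,"delta_pos":[-3,0,0],"twist":[0,0,0]},{"fingers":0.2,"delta_pos":[0,0,0],"twist":[0,0,0]}]'
python3 - <<'E'
from h import *
rep()
f=grab("wrist"); cv2.imwrite("pics/w13.png",f["pixels"]); np.savez("w13.npz",**f)
f=grab("scene"); crop(f,"pics/c13.png",250,125,340,200,8); np.savez("c13.npz",**f)
f=grab("side"); crop(f,"pics/s13.png",150,145,290,300,4); np.savez("s13.npz",**f)
E
```

```text
time: 14.92
tool_pos: [0.5248, -0.0738, 0.1326]
tool_rot: [-0.491, -0.509, -0.491, 0.509]
contact_force: [-0.3, 0.2, -0.1]
gripper_width: 0.602
time: 15.55
tool_pos: [0.5265, -0.0741, 0.247]
tool_rot: [0.494, 0.51, 0.489, -0.507]
contact_force: [-0.3, -0.1, 0.0]
gripper_width: 0.602
t 15.55 pos [ 0.5265 -0.0741  0.247 ] yaw -2.00 F [-0.27 -0.11  0.  ] T [-0.021 -0.015 -0.038] q6eff -0.000 w 0.602
```

View pics/w13.png

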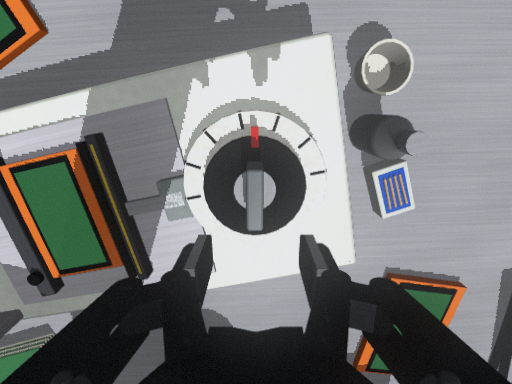

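View pics/c13.png

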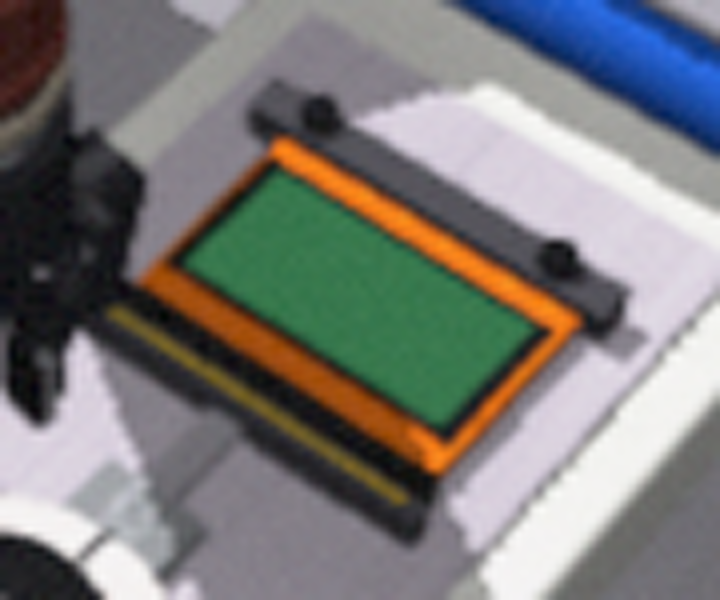

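View pics/s13.png

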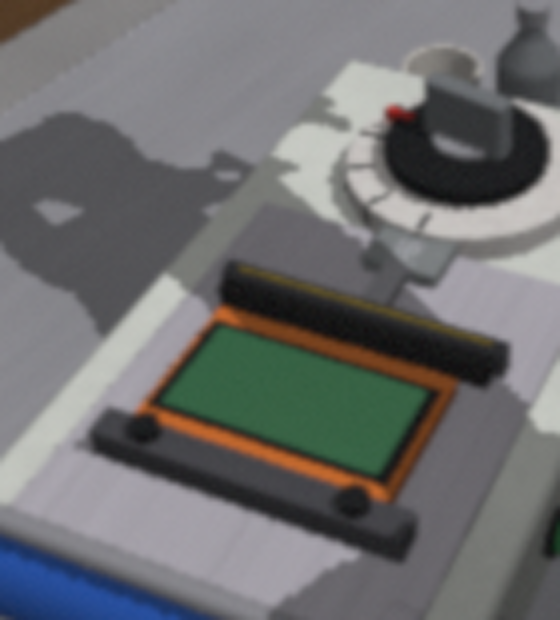

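The wrist picture shows the wheel free, bar (255,195) and pointer (255,133), about one tick back. The guide (105,200) stands back from the carrier, the carrier lies along the fence, and the bottle, box and pot look untouched. Now a numeric check of the gap and angles.

Run:
```python
from h import *
a=np.radians(10); X=np.array([np.cos(a),np.sin(a)]);Y=np.array([-np.sin(a),np.cos(a)])
for n in("c13","s13","w13"):
    f=dict(np.load(n+".npz")); hsv=cv2.cvtColor(f["pixels"],cv2.COLOR_BGR2HSV)
    # orange+green carrier on bed, hull on z=.102
    m=cv2.inRange(hsv,(3,150,60),(18,255,255))
    k,l,st,ce=cv2.connectedComponentsWithStats(m)
    seed=dict(c13=(294,163),s13=(225,245),w13=(65,215))[n]
    i=min(range(1,k),key=lambda i:np.hypot(*(ce[i]-seed)) if st[i,4]>100 else 1e9)
    p=np.array([onplane(f,u,v,.102)[:2] for v,u in np.argwhere(l==i)],np.float32); r=cv2.minAreaRect(p*1000)
    y=p@Y; print(n,"carrier",np.round(r[0],1),np.round(r[1],1),round(r[2],2),"y %.4f..%.4f"%(np.percentile(y,.5),np.percentile(y,99.5)))
    m=cv2.inRange(hsv,(20,80,60),(35,255,255))
    k,l,st,ce=cv2.connectedComponentsWithStats(m)
    for j in range(1,k):
        if st[j,4]>20:
            p=np.array([onplane(f,u,v,.110)[:2] for v,u in np.argwhere(l==j)],np.float32); print("  yellow",st[j],"y %.4f"%(p@Y).mean(), cv2.minAreaRect(p*1000)[1:])
f=dict(np.load("w13.npz"))
b=[onplane(f,u,v,.161)[:2] for u,v in ((254.5,168),(255,228))]; d=b[0]-b[1]; print("bar yaw",np.degrees(np.arctan2(d[1],d[0])),np.linalg.norm(d))
crop(f,"pics/w13c.png",0,120,170,300,3.3)
```

```text
c13 carrier [490.7 155.3] [152.1 102.8] 10.06 y 0.0166..0.1190
  yellow [263 163  38  25  93] y -0.0034 ((142.3134765625, 7.9440507888793945), 9.63883113861084)
s13 carrier [488.5 151.3] [148.7  94. ] 9.6 y 0.0172..0.1111
  yellow [210 212  63  19 112] y -0.0065 ((156.6813507080078, 5.572943687438965), 9.923213005065918)
w13 carrier [488.3 154.5] [150.   98.5] 9.61 y 0.0182..0.1163
  yellow [ 89 144  53 130 475] y -0.0039 ((160.49908447265625, 4.53344202041626), 9.618168830871582)
bar yaw -1.543224199535368 0.05728146177411677
```

View pics/w13c.png

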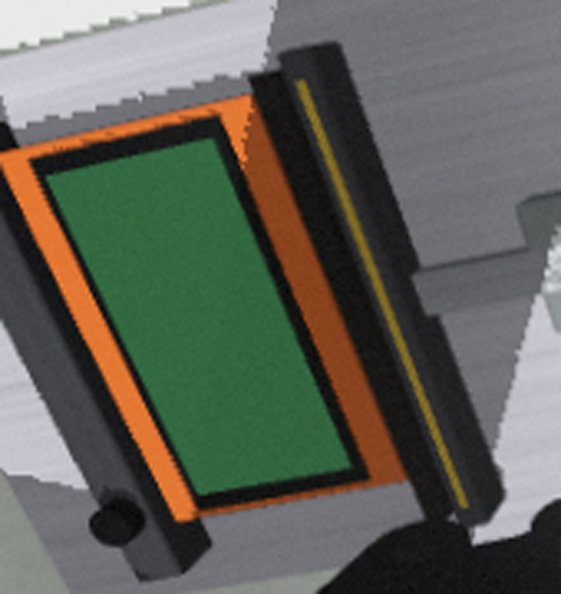

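```bash
python3 -c "
from plant import manip
print(manip.job_done())"
```

```text
the job is handed in; nothing more can be done
None
```

The job is done and handed in at about 16 s of the 58 s allowed; no verdict was reported.

**What I did:** I gripped the wheel's bar and turned it 80° clockwise in small steps. The nip showed as a rise of about 0.17 N m in wrist-joint effort, or roughly 11–12 N of squeeze, which I held for over 0.5 s. I then turned back 30.0°, opened the fingers and lifted clear.

**Last checks:**
- **Wheel:** it stayed where I left it. The bar measured −1.5° by camera, against −2.0° in the grip.
- **Carrier:** it lies parallel to the guide bar, both at 9.6° in the wrist picture, and looks flush with the fence. Its angle against the fence was judged only by eye.
- **Clearance:** I expect about 6.7 mm (4.2–9.2 mm accepted). This comes from the wheel's turn less the pad's give; I did not measure the gap directly.
- **Other objects:** the bottle, swab box and pot look untouched, also only by eye. The tool read no contact force after I let go.

**Disagreements:**
- **Carrier width:** it measured 94, 98.5 and 102.8 mm in the side, wrist and scene views. I relied on feel for the nip for that reason.
- **Wrist torque:** it was noisy, about ±0.05 N m, so I judged the nip mainly from joint-6 effort. It also read about +0.06 N m at rest before I let go, which I did not explain.

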